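# Lock a bracelet T-bar stand into its display riser

## Robot

A 6-joint arm with a two-finger parallel gripper is mounted at the origin on the work surface. World frame = base frame: x ahead of the robot, y to its left, z up, the work surface at z = 0. Lengths are in m, angles in rad, forces in N, time in s.
With the tool pointing down it reaches from about 0.425 to 0.95 m from the base axis. Payload 3.5 kg.
Tool frame: the origin (TCP) lies on the centre line of the jaws, within the pads' length; the fingertips stand 25 mm ahead of it and the grasp point (between the pads) lies 6 mm ahead of it; y points along the fingers, z is the direction in which the jaws open and shut, and the axes are right-handed (so a half turn about y gives the same grasp; the last joint's range is limited). The gripper opens to 85 mm and grips with 20 to 120 N. Pads are 22 mm wide; open, the fingers measure 114 mm over their backs; the gripper's body (76 mm by 85 mm) begins 54 mm behind the grasp point. The pads swing forward as they close: fully open they stand 13 mm farther back than shut.
Start: joints at [1.006, 0.286, 1.577, -0, 1.279, -0.15], TCP at [0.272, 0.618, 0.256] pointing down, gripper open.
Joint ranges: [-2.77, 2.77], [-0.9, 2.22], [0.21, 2.48], [-1.53, 4.67], [0.24, 2.81], [-2.84, 2.84]. Speed limits (rad/s): [2.79, 2.79, 3.14, 3.14, 3.14, 3.14].

## Interface

Orientations are given as a unit quaternion [x, y, z, w].
In Python, from plant import ctrl gives the robot as it stands.
- The arm moves only by the tool arm_command, never from a script. Its argument "steps" is a list of rows, each an object with "hand": the opening, from 0 (shut) to 1 (fully open); "travel": the shift along the tool's x, y, z in units of 0.3 m (1.0 is 0.3 m), a list of three; "rotation": the turn, a rotation vector about the tool's x, y, z in units of 30 degrees (1.0 is 30 degrees), a list of three. A call has 1 to 20 rows; each row shifts and turns the pose as measured when the row begins, along the tool's axes as they then stand; what a row does not reach is not made up. A row lasts 1/8 s, in which the tool goes at most 62.5 mm and 10.7 degrees, less where a joint would pass 70% of its speed; a pose out of reach is approached as far as the arm can. A call with a number of a shift or a turn outside -1 to 1 is refused whole. A call with a gripper value outside its range is refused whole. The fingers move at their own pace and stop on an object; "grip_force" is the grip in N (left out, the last holds). Time passes only in rows, so rows that do not move let the fingers close. It gives the time, the measured TCP pose, the force and the opening at its end, in the units of the state.
- ctrl.get_state(): the state, without advancing time (a new reading comes with each control period).
- ctrl.read_camera(name): name is "scene" or "top" or "wrist"; returns (picture, depth): 400x640x3 uint8, blue, green, red; 400x640 float32, m along the optical axis (not along the pixel's ray), 0 where there is no reading.
- ctrl.camera_params(name): a dict with "fx", "fy", "cx", "cy" (pixels), "distortion" ([k1, k2, p1, p2, k3] as OpenCV has them; the pictures are not rectified), "extrinsics" (4x4, takes a point from camera to world coordinates); the wrist camera has in their place "tool_from_camera" (4x4, takes a point from camera to tool coordinates, whose origin is the TCP and whose axes are the tool frame's). Camera axes: x right, y down, z forward; pixel columns grow to the right and rows downward; lengths in m; the calibration is good to about 2 mm. A picture is of the moment at which its call begins: read the wrist's pose just before it. camera_params takes no time and is no camera call.
- ctrl.sign_off(): hands the job in, once; it reports no verdict.
Trained networks look in the newest picture that a camera, given by its name, has taken for a name from the list of things; names that differ only in an ending like _2 or _b are one class to them, and where a whole thing is asked for, a point or a joint stands for the part that bears it (a point fixed in the world has none). Each returns a list of dicts, best first, with "score" (0 to 1); they miss things now and then, are a little off and sometimes report something else, mostly with a low value. They report only what shows in the picture. A call takes as long as a camera call. They do not tell look-alikes from the thing itself.
- ctrl.masks_of(camera, thing): "region" (400x640 bool, what is visible of it) and "at" ([column, row] in pixels, amid what is visible of it).
The state is a dict: "time": time; "qpos": joint angles; "dq": joint speeds; "joint_efforts": joint torques, N m; "eef_pos": TCP position; "tcp_rot": TCP orientation; "contact_force": force on the tool from outside, world axes, zero at the start; "wrist_torque": the same for the moment, N m; "opening": opening from 0.0 (shut) to 1.0 (fully open).
Only numpy, scipy, OpenCV 4.12 (cv2) and the standard library are available. Lean on these libraries where they do the work, as an engineer would, in place of code of your own. Each camera call takes 0.05 s, during which the arm holds its last target.

## Task

Lift the black T-bar bracelet stand out of its dark wooden rack, pass its brass T-foot down through the slot in the brass plate of the white display riser, push it down gently against the spring, give it a quarter turn (either way) and let it spring up into the locking groove, then let go so that it is left standing upright and locked. Feel for the slot gently, never pressing the stand on the riser with more than 40 N, and leave the jar, the tape roll and the ring box where they are.

Things in the scene. Friction and masses are not known exactly. Their poses are not given: they have to be found in the camera images.
- stand_bar (a point): Centre of the top bar of the loose bracelet stand; grip it here. The stand is one rigid piece, 80 mm tall, about 0.14 kg: a black bar 90 mm long (along x), 16 mm thick (y), 20 mm high (z, up), on a round brass stem 10 mm thick, with a brass T-foot below, parallel to the bar. Same after a half turn. Bar centre 70 mm above the foot's underside
- stand_foot (a point): Centre of the stand's T-foot: a bar 32 mm long (x, parallel to the top bar), 10 mm wide (y), 8 mm high (z). 4 mm above the foot's underside, 66 mm straight below stand_bar; the stem rises from its middle
- rack_pocket (a point): Mouth centre of the pocket in the fixed wooden rack (90 x 60 x 32 mm high). Pocket 35.5 mm (x) by 13.5 mm (y), 24 mm deep; at the start the stand's foot stands on its floor, so raise it more than 24 mm to come out
- riser_top (a point): Nominal slot centre on the fixed white riser (150 x 150 x 40 mm), at the top face of its brass plate (84 x 84 mm, 6 mm thick, top 46 mm above the table). Plate and slot (always at its centre) sit off this point by an unknown 0 to 9 mm either way along x and along y, not twisted: find them by feel or camera. Rubber mount: gives 1 mm per 8 N. Slot 34.7 mm (x) by 12.7 mm (y)
- riser_groove (a point): Nominal centre of the locked T-foot, 10 mm below the plate's top; same axes and same unknown offset. Under the 6 mm plate are ribs 4 mm high, open under the slot and across it (groove along y, 14.5 mm wide, longer than the foot). After a quarter turn either way, ease the push: the spring lifts the foot into the groove, against the plate's underside, where it can neither turn nor come out
- riser_spring (a point): Top of the spring plate under the slot, as unpressed: 11 mm below the plate's top. Pushes up with 2.4 N at first touch, 0.6 N more per mm (about 7 N at the turning depth); bottoms hard 23 mm below the plate's top. The foot turns freely only with its underside 18 mm or more below the plate's top: turn at 19 to 21 mm
- jar_mid (a point): centre of a loose amber jar, 60 mm in diameter, 85 mm tall, standing; leave alone
- tape_mid (a point): centre of a loose pink tape roll standing flat, 68 mm in outer diameter, 45 mm tall; leave alone
- ringbox_mid (a point): centre of a loose blue ring box, 55 x 55 x 45 mm; leave alone
Mind the look-alikes: they are no part of the job. There is more than one size of the part that bears stand_bar; the job needs the middle-sized.

How it is judged:
On the way, in this order (a step that is already met when the one before it is completed fails the run):
1. the stand is lifted clear of its rack (z of stand_foot in the frame of rack_pocket above 0.008 m), for 0.1 s.
2. the T-foot has gone down through the slot, along it, to below the ribs (z of stand_foot in the frame of riser_top below -0.0135 m and horizontal distance between stand_foot and riser_top below 0.017 m and angle between the x axis of stand_foot and the x axis of riser_top, either way round below 0.3 rad), for 0.05 s.
At the end, for the whole second after the job is handed in: The T-foot is under the brass plate, turned across the slot (within 0.25 rad of square) and risen into the groove (its centre 8 to 12.5 mm below the plate's top face, within 17 mm of the nominal slot centre); the stand is upright within 0.15 rad, released and at rest (z of stand_foot in the frame of riser_top between -0.0125 and -0.008 m and horizontal distance between stand_foot and riser_top below 0.017 m and angle between the x axis of stand_foot and the y axis of riser_top, either way round below 0.25 rad and angle between stand_foot's own z axis and vertical below 0.15 rad and linear speed of stand below 0.02 m/s and contact force between the fingers and stand below 0.1 N); the robot touches nothing.
It fails at once if the stand pressed on the riser with more than 40 N (contact force between stand and riser above 40 N).
It fails at once if a bystander moved by more than 25 mm (distance of any of jar_mid, tape_mid, ringbox_mid from where it was at the start of the episode above 0.025 m).
It also fails if it takes over 72 s, if anything falls off the work surface, if the arm or the gripper's body presses on something with over 40 N, if the wrist force passes 120 N, or if a joint passes its speed limit or range.

## Working session

There is one attempt and no reset: what is moved stays moved. The work goes in short steps, Python scripts to look and compute and a tool call to move; the robot and the scene stay as the last step left them, time stands still between calls to the robot, and variables do not carry over. Pictures are saved under pics/ and viewed, and the job is handed in when it is done.

Besides the shell and the picture viewer there is one more tool, called after ">>>" as name(argument=value, ...) on one line, values as JSON. arm_command: Moves the arm, as the interface text tells. Shifts and turns lie within -1 to 1; 1 stands for 0.3 m of shift or 30 degrees of turn. Its arguments: {"type":"object","properties":{"steps":{"type":"array","items":{"type":"object","properties":{"hand":{"type":"number"},"travel":{"type":"array","items":{"type":"number","minimum":-1,"maximum":1}},"rotation":{"type":"array","items":{"type":"number","minimum":-1,"maximum":1}}}}},"grip_force":{"type":"number"}},"required":["steps"]}

```bash
mkdir -p pics; ls
cat > h.py <<'E'
import numpy as np, cv2
from plant import ctrl
from scipy.spatial.transform import Rotation as R
def cam(name):
    s=ctrl.get_state(); im,d=ctrl.read_camera(name); p=ctrl.camera_params(name)
    if 'extrinsics' in p: T=np.array(p['extrinsics'])
    else:
        W=np.eye(4); W[:3,:3]=R.from_quat(s['tcp_rot']).as_matrix(); W[:3,3]=s['eef_pos']
        T=W@np.array(p['tool_from_camera'])
    return im,d,p,T
def und(p,uv):
    K=np.array([[p['fx'],0,p['cx']],[0,p['fy'],p['cy']],[0,0,1.]])
    return cv2.undistortPoints(np.array(uv,float).reshape(-1,1,2),K,np.array(p['distortion'],float)).reshape(-1,2)
def pts(p,T,d,uv):
    n=und(p,uv); uv=np.array(uv).reshape(-1,2).astype(int)
    z=d[uv[:,1],uv[:,0]]
    P=np.c_[n*z[:,None],z,np.ones(len(z))]
    return (T@P.T).T[:,:3]
def onplane(p,T,uv,zw):
    n=und(p,uv); D=np.c_[n,np.ones(len(n))]@T[:3,:3].T; o=T[:3,3]
    return o+D*((zw-o[2])/D[:,2])[:,None]
def proj(p,T,X):
    Ti=np.linalg.inv(T); K=np.array([[p['fx'],0,p['cx']],[0,p['fy'],p['cy']],[0,0,1.]])
    return cv2.projectPoints(np.array(X,float).reshape(-1,1,3),cv2.Rodrigues(Ti[:3,:3])[0],Ti[:3,3],K,np.array(p['distortion'],float))[0].reshape(-1,2)
E
python3 - <<'E'
from h import *
s=ctrl.get_state(); print(s)
for c in ['top','scene']:
    im,d,p,T=cam(c); cv2.imwrite(f'pics/{c}0.png',im); np.savez(f'{c}0.npz',im=im,d=d,T=T)
    print(c,p['fx'],T[:3,3])
    for t in ['stand_bar','rack_pocket','riser_top','jar_mid','tape_mid','ringbox_mid']:
        for r in ctrl.masks_of(c,t)[:5]:
            m=r['region']&(d>0); v,u=np.nonzero(m)
            if len(u)==0: continue
            P=pts(p,T,d,np.c_[u,v]); print(t,round(r['score'],2),r['at'],len(u),np.median(P,0).round(3),P.max(0).round(3))
E
```

```text
pics
{'time': 0.0, 'qpos': array([ 1.00599999e+00,  2.87152552e-01,  1.57819487e+00, -7.39140590e-06,
        1.27858301e+00, -1.49989672e-01]), 'dq': array([ 0.00185905,  0.00030301,  0.00035375, -0.00034098, -0.00104561,
       -0.0007506 ]), 'joint_efforts': array([-1.13840673e-03, -4.05950654e+01, -2.92640555e+01, -1.71813504e-04,
        5.63426118e-03, -9.94158228e-06]), 'eef_pos': array([0.2716755 , 0.6172553 , 0.25494617]), 'tcp_rot': array([ 0.69272758, -0.14589309,  0.14531949, -0.69117722]), 'contact_force': array([1.22077891, 0.54227689, 0.39166832]), 'wrist_torque': array([-0.00307309, -0.05298143,  0.05484217]), 'opening': 1.0027744961218734}
top 374.4456372266792 [ 0.52447415 -0.03348466  0.80612374]
stand_bar 0.61 [446.6, 272.6] 1020 [ 0.467 -0.276  0.108] [ 0.517 -0.228  0.113]
stand_bar 0.59 [371.0, 255.6] 426 [ 0.494 -0.127  0.088] [ 0.536 -0.115  0.092]
rack_pocket 0.67 [362.1, 257.0] 938 [ 0.492 -0.118  0.032] [ 0.539 -0.092  0.086]
riser_top 0.59 [204.0, 209.7] 5724 [0.585 0.198 0.041] [0.671 0.297 0.051]
jar_mid 0.59 [283.8, 114.9] 927 [0.772 0.046 0.084] [0.83
[... 390 characters left out ...]
d_bar 0.89 [158.6, 196.0] 1726 [ 0.472 -0.28   0.095] [ 0.518 -0.191  0.111]
stand_bar 0.57 [278.7, 168.6] 265 [ 0.477 -0.023  0.05 ] [0.507 0.005 0.058]
rack_pocket 0.61 [240.0, 204.2] 1193 [ 0.519 -0.137  0.031] [ 0.543 -0.078  0.078]
riser_top 0.96 [390.2, 162.8] 4114 [0.607 0.181 0.041] [0.663 0.334 0.05 ]
jar_mid 0.64 [409.1, 237.3] 1633 [0.794 0.035 0.061] [0.813 0.157 0.088]
jar_mid 0.44 [239.7, 208.0] 1196 [ 0.518 -0.137  0.031] [ 0.543 -0.078  0.078]
tape_mid 0.58 [282.1, 306.0] 1916 [ 0.764 -0.199  0.033] [ 0.794 -0.149  0.048]
tape_mid 0.35 [241.3, 203.3] 1215 [ 0.518 -0.137  0.031] [ 0.543 -0.075  0.078]
ringbox_mid 0.73 [459.5, 214.4] 1049 [0.794 0.168 0.043] [0.824 0.259 0.049]
```

View pics/top0.png

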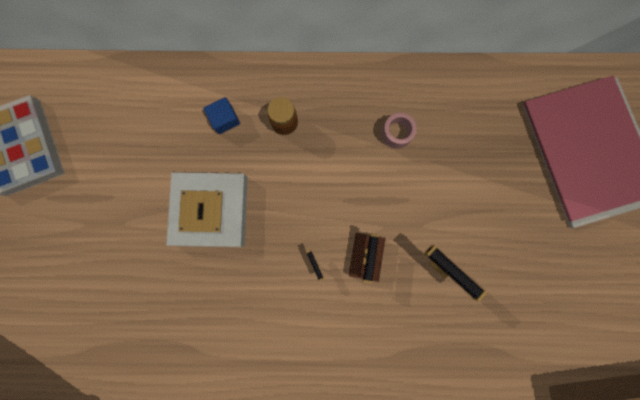

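View pics/scene0.png

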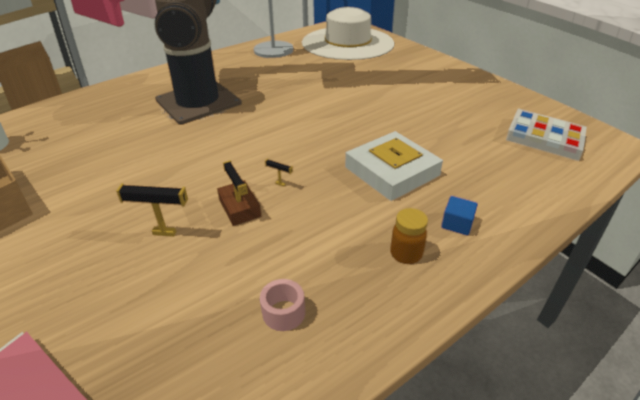

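Run:
```python
import cv2
im=cv2.imread('pics/top0.png')
a=cv2.resize(im[215:315,310:490],None,fx=4,fy=4,interpolation=cv2.INTER_CUBIC)
cv2.imwrite('pics/crop_a.png',a)
b=cv2.resize(im[155:265,140:270],None,fx=5,fy=5,interpolation=cv2.INTER_CUBIC)
cv2.imwrite('pics/crop_b.png',b)
```

```text
(no output)
```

View pics/crop_a.png

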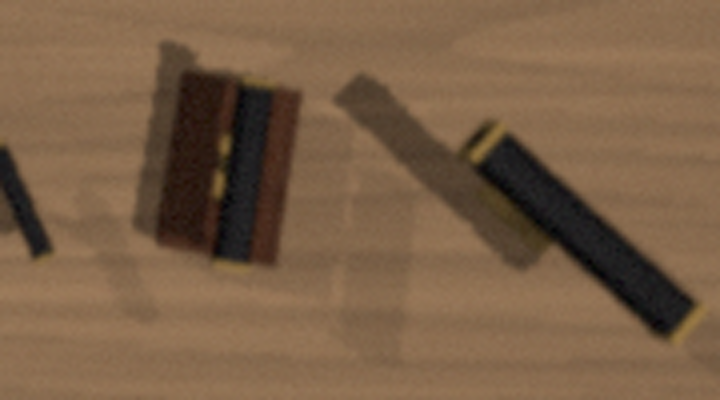

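View pics/crop_b.png

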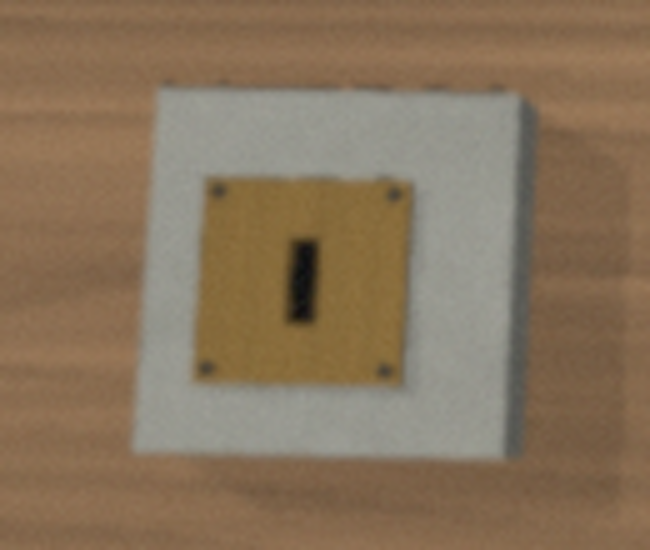

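Run:
```python
from h import *
z=np.load('top0.npz'); im=z['im'];d=z['d'];T=z['T']; p=ctrl.camera_params('top')
def fit(mask,zw,lab):
    n,l,st,c=cv2.connectedComponentsWithStats(mask.astype(np.uint8))
    i=1+np.argmax(st[1:,4]); v,u=np.nonzero(l==i)
    P=onplane(p,T,np.c_[u,v],zw)[:,:2]
    r=cv2.minAreaRect((P*1000).astype(np.float32)); C=P.mean(0); w,V=np.linalg.eigh(np.cov((P-C).T))
    print(lab,len(u),'mean',C.round(4),'rect',np.round(r[0],1),np.round(r[1],1),round(r[2],1),'pca deg',np.degrees(np.arctan2(V[1,1],V[0,1])).round(1))
def roi(u0,u1,v0,v1):
    m=np.zeros(d.shape,bool); m[v0:v1,u0:u1]=1; return m
g=im.max(2); hsv=cv2.cvtColor(im,cv2.COLOR_BGR2HSV)
fit(roi(362,385,230,285)&(d>0)&(np.abs(0.806-d-0.088)<0.02),0.088,'bar depth')
fit(roi(362,385,230,285)&(g<50),0.088,'bar dark')
# plate
pl=roi(172,232,180,240)&(hsv[...,1]>90)
fit(cv2.morphologyEx(pl.astype(np.uint8),cv2.MORPH_CLOSE,np.ones((15,15)))>0,0.046,'plate')
fit(roi(190,212,195,228)&(g<60),0.046,'slot')
m=roi(160,250,165,250)&(d>0)&(hsv[...,1]<60)&(g>110)
fit(cv2.morphologyEx(m.astype(np.uint8),cv2.MORPH_CLOSE,np.ones((61,61)))>0,0.040,'riser')
```

```text
bar depth 449 mean [ 0.4917 -0.1274] rect [ 491.9 -127.7] [19.  89.8] 80.6 pca deg 171.0
bar dark 391 mean [ 0.4913 -0.1275] rect [ 492.1 -127.1] [18.3 79.8] 81.1 pca deg 171.1
plate 1673 mean [0.5809 0.212 ] rect [581.  212.2] [81.5 84.1] 0.4 pca deg 91.0
slot 65 mean [0.5808 0.2123] rect [580.7 212.4] [28.7  8.1] 2.8 pca deg 178.3
riser 5452 mean [0.585  0.2036] rect [585.9 203.6] [151.8 151.5] 89.3 pca deg 78.3
```

Run:
```python
from h import *
s=ctrl.get_state(); M=R.from_quat(s['tcp_rot']).as_matrix(); print(M.round(3))
print('x yaw',np.degrees(np.arctan2(M[1,0],M[0,0])),'z yaw',np.degrees(np.arctan2(M[1,2],M[0,2])),'q1',np.degrees(s['qpos'][0]),'q6',np.degrees(s['qpos'][5]))
print(ctrl.camera_params('wrist')['tool_from_camera'])
```

```text
[[ 0.915  0.     0.403]
 [-0.403  0.     0.915]
 [-0.    -1.     0.   ]]
x yaw -23.764515417706335 z yaw 66.23548444949806 q1 57.640840627307725 q6 -8.59528168153424
[[ 7.15304874e-04  9.47935390e-01  3.18461905e-01 -8.20270576e-02]
 [-6.01762350e-04 -3.18461521e-01  9.47935598e-01 -1.18066397e-01]
 [ 9.99999563e-01 -8.69701338e-04  3.42634750e-04  9.15045809e-04]
 [ 0.00000000e+00  0.00000000e+00  0.00000000e+00  1.00000000e+00]]
```

>>> arm_command(steps=[{"hand": 1,"travel": [0.148,0.018,-0.082]},{"hand": 1,"travel": [0.148,0.018,-0.082]},{"hand": 1,"travel": [0.148,0.018,-0.082]},{"hand": 1,"travel": [0.148,0.018,-0.082]},{"hand": 1,"travel": [0.148,0.018,-0.082]},{"hand": 1,"travel": [0.148,0.018,-0.082]},{"hand": 1,"travel": [0.148,0.018,-0.082]},{"hand": 1,"travel": [0.148,0.018,-0.082]},{"hand": 1,"travel": [0.148,0.018,-0.082]},{"hand": 1,"travel": [0,0,0],"rotation": [0,-0.35,0]},{"hand": 1,"travel": [0,0,0],"rotation": [0,-0.35,0]}])

```text
$.steps[0]: bad value
```

```bash
cat >> h.py <<'E'
def go(xyz,yaw):
    "remaining shift (tool axes, 0.3 m units), tilt and yaw in 30deg units"
    s=ctrl.get_state(); M=R.from_quat(s['tcp_rot']).as_matrix()
    c,n=np.cos(np.radians(yaw)),np.sin(np.radians(yaw))
    Md=np.array([[c,0,-n],[n,0,c],[0,-1,0.]])
    rv=R.from_matrix(M.T@Md).as_rotvec()/np.radians(30)
    t=M.T@(np.array(xyz)-s['eef_pos'])/0.3
    print('t',round(s['time'],2),'pos',s['eef_pos'].round(4),'yaw',np.degrees(np.arctan2(M[1,0],M[0,0])).round(2),'F',s['contact_force'].round(1),'tau',s['wrist_torque'].round(2),'op',round(s['opening'],3),'| travel',t.round(4),'rot',rv.round(3),'q6',s['qpos'][5].round(2))
E
python3 -c "
from h import *
go([.581,.212,.2],-.7)"
```

```text
t 0.7 pos [0.272  0.6178 0.2564] yaw -23.76 F [-0.2 -0.5 -0.3] tau [-0.06  0.02 -0.01] op 1.001 | travel [ 1.4878  0.1879 -0.8229] rot [-0.    -0.769  0.   ] q6 -0.15
```

>>> arm_command(steps=[{"hand": 1,"travel": [0.148,0.018,-0.082],"rotation": [0,0,0]},{"hand": 1,"travel": [0.148,0.018,-0.082],"rotation": [0,0,0]},{"hand": 1,"travel": [0.148,0.018,-0.082],"rotation": [0,0,0]},{"hand": 1,"travel": [0.148,0.018,-0.082],"rotation": [0,0,0]},{"hand": 1,"travel": [0.148,0.018,-0.082],"rotation": [0,0,0]},{"hand": 1,"travel": [0.148,0.018,-0.082],"rotation": [0,0,0]},{"hand": 1,"travel": [0.148,0.018,-0.082],"rotation": [0,0,0]},{"hand": 1,"travel": [0.148,0.018,-0.082],"rotation": [0,0,0]},{"hand": 1,"travel": [0.148,0.018,-0.082],"rotation": [0,0,0]},{"hand": 1,"travel": [0,0,0],"rotation": [0,-0.35,0]},{"hand": 1,"travel": [0,0,0],"rotation": [0,-0.35,0]}])

```text
time: 2.08
eef_pos: [0.5586, 0.2435, 0.2085]
tcp_rot: [-0.705, 0.011, -0.015, 0.709]
contact_force: [0.2, -0.1, -0.4]
opening: 0.997
```

```bash
python3 -c "
from h import *
go([.581,.212,.2],-.7)"
```

```text
t 2.08 pos [0.5586 0.2435 0.2085] yaw -2.06 F [ 0.2 -0.1 -0.4] tau [-0.01  0.06  0.03] op 0.997 | travel [ 0.0782  0.0282 -0.1025] rot [-0.008 -0.045  0.011] q6 -1.29
```

>>> arm_command(steps=[{"hand": 1,"travel": [0.078,0.028,-0.1025],"rotation": [-0.008,-0.045,0.011]},{"hand": 1,"travel": [0,0,0],"rotation": [0,0,0]}])

```text
time: 2.33
eef_pos: [0.5817, 0.2112, 0.2002]
tcp_rot: [-0.707, 0.004, -0.004, 0.707]
contact_force: [-0.2, -0.0, -0.5]
opening: 0.999
```

Run:
```python
from h import *
go([.581,.212,.2],-.7)
im,d,p,T=cam('wrist'); cv2.imwrite('pics/w1.png',im); np.savez('w1.npz',im=im,d=d,T=T)
print(d[::80,::80])
```

```text
t 2.33 pos [0.5817 0.2112 0.2002] yaw -0.61 F [-0.2 -0.  -0.5] tau [ 0.01 -0.02  0.03] op 0.999 | travel [-0.0024  0.0008  0.0028] rot [-0.001  0.003  0.001] q6 -1.38
[[0.26757082 0.26865786 0.267416   0.27047276 0.2691485  0.26966658
  0.26846778 0.26849404]
 [0.26131484 0.26602677 0.29133075 0.2928021  0.29260263 0.29484463
  0.2919161  0.2918849 ]
 [0.318466   0.31967747 0.3196787  0.         0.27401277 0.32048392
  0.31962916 0.3194593 ]
 [0.3530582  0.35174954 0.35212752 0.35283166 0.30914372 0.35229617
  0.35207117 0.3529752 ]
 [0.3621627  0.3935087  0.10338154 0.39254102 0.39298514 0.39309585
  0.10295755 0.39469135]]
```

View pics/w1.png

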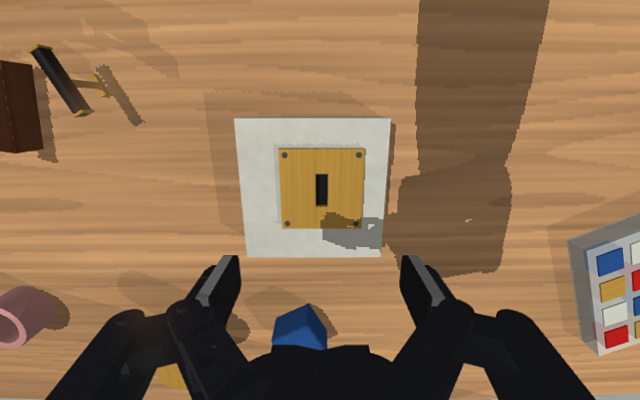

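```bash
python3 - <<'E'
from h import *
z=np.load('w1.npz'); im=z['im'];d=z['d'];T=z['T']; p=ctrl.camera_params('wrist')
g=cv2.cvtColor(im,cv2.COLOR_BGR2GRAY); hsv=cv2.cvtColor(im,cv2.COLOR_BGR2HSV)
def fit(mask,zw,lab):
    n,l,st,c=cv2.connectedComponentsWithStats(mask.astype(np.uint8))
    i=1+np.argmax(st[1:,4]); v,u=np.nonzero(l==i); print(st[i])
    P=onplane(p,T,np.c_[u,v],zw)[:,:2]
    r=cv2.minAreaRect((P*1000).astype(np.float32)); C=P.mean(0)
    print(lab,len(u),'mean',C.round(4),'rect',np.round(r[0],1),np.round(r[1],1),round(r[2],1))
m=np.zeros(g.shape,bool); m[165:215,300:345]=1
fit(m&(g<60),.046,'slot')
m=np.zeros(g.shape,bool); m[140:240,265:380]=1
fit(cv2.morphologyEx((m&(hsv[...,1]>100)).astype(np.uint8),cv2.MORPH_CLOSE,np.ones((25,25)))>0,.046,'plate')
m=np.zeros(g.shape,bool); m[100:270,220:400]=1
fit(cv2.morphologyEx((m&(hsv[...,1]<60)&(g>60)).astype(np.uint8),cv2.MORPH_CLOSE,np.ones((41,41)))>0,.040,'riser')
P=pts(p,T,d,[[290,170],[350,170],[350,200],[290,215],[260,130],[370,250]]); print(P.round(4))
for zw,q in((.046,[[279,149],[365,149],[364,228],[281,228]]),(.04,[[235,119],[390,118],[381,255],[248,257]])):
    Q=onplane(p,T,q,zw)[:,:2]; print(Q.round(4),Q.mean(0).round(4), [np.degrees(np.arctan2(*(Q[j]-Q[i])[::-1])).round(2) for i,j in((0,3),(1,2),(0,1),(3,2))])
E
python3 - <<'E'
import cv2
im=cv2.imread('pics/w1.png'); cv2.imwrite('pics/w1c.png',cv2.resize(im[110:265,225:405],None,fx=4,fy=3.8,interpolation=cv2.INTER_CUBIC))
E
```

```text
[316 174  12  32 338]
slot 338 mean [0.5797 0.2134] rect [580.1 213.8] [10.9 32.7] 89.1
[ 278  148   87   81 6606]
plate 6606 mean [0.5779 0.2138] rect [580.2 213.7] [83.7 84.2] 89.4
[  220   117   171   153 14167]
riser 14167 mean [0.5782 0.1993] rect [592.6 189. ] [182.6 166.8] 89.3
[[0.5592 0.183  0.0465]
 [0.56   0.2422 0.0463]
 [0.5908 0.2428 0.0476]
 [0.6063 0.181  0.0478]
 [0.5209 0.1549 0.0396]
 [0.6524 0.2673 0.04  ]]
[[0.5386 0.1732]
 [0.5395 0.2563]
 [0.6228 0.2585]
 [0.6217 0.1706]] [0.5807 0.2147] [np.float64(-1.84), np.float64(1.54), np.float64(89.34), np.float64(89.31)]
[[0.5103 0.1318]
 [0.5111 0.28  ]
 [0.6589 0.28  ]
 [0.6596 0.1304]] [0.585  0.2056] [np.float64(-0.54), np.float64(-0.03), np.float64(89.68), np.float64(90.29)]
```

View pics/w1c.png

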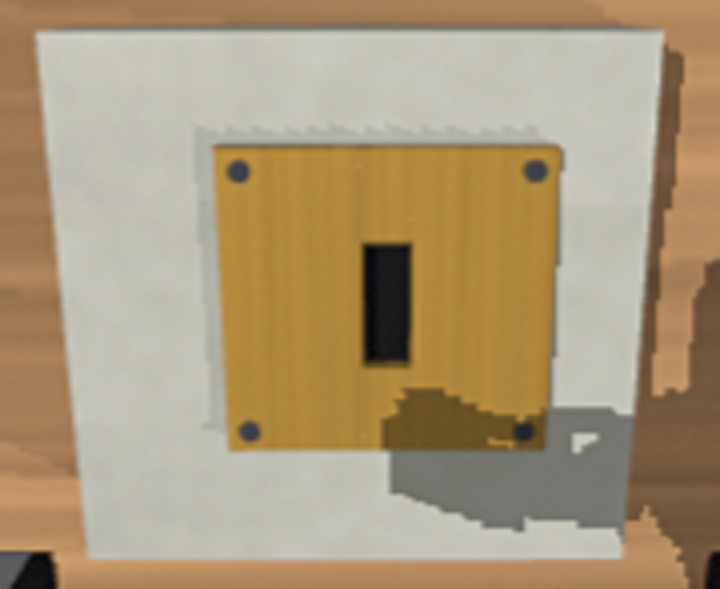

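>>> arm_command(steps=[{"hand": 1,"travel": [-0.05,-0.023,-0.188],"rotation": [0,0,0]},{"hand": 1,"travel": [-0.05,-0.023,-0.188],"rotation": [0,0,0]},{"hand": 1,"travel": [-0.05,-0.023,-0.188],"rotation": [0,0,0]},{"hand": 1,"travel": [-0.05,-0.023,-0.188],"rotation": [0,0,0]},{"hand": 1,"travel": [-0.05,-0.023,-0.188],"rotation": [0,0,0]},{"hand": 1,"travel": [-0.05,-0.023,-0.188],"rotation": [0,0,0]},{"hand": 1,"travel": [0,0,0],"rotation": [0,0.28,0]}])

```text
time: 3.25
eef_pos: [0.4859, -0.129, 0.2459]
tcp_rot: [-0.704, 0.051, -0.057, 0.706]
contact_force: [0.1, 0.1, 0.9]
opening: 1.0
```

```bash
python3 -c "
from h import *
go([.4915,-.1275,.242],-9)"
```

```text
t 3.25 pos [ 0.4859 -0.129   0.2459] yaw -8.78 F [0.1 0.1 0.9] tau [0.03 0.01 0.03] op 1.0 | travel [0.0174 0.0132 0.0077] rot [-0.005  0.007  0.016] q6 -1.88
```

>>> arm_command(steps=[{"hand": 1,"travel": [0.0174,0.0132,0.0077],"rotation": [-0.005,0.007,0.016]},{"hand": 1,"travel": [0,0,0],"rotation": [0,0,0]}])

```text
time: 3.5
eef_pos: [0.4919, -0.1266, 0.2424]
tcp_rot: [0.705, -0.054, 0.055, -0.705]
contact_force: [-0.7, -0.0, 0.7]
opening: 0.999
```

Run:
```python
from h import *
go([.4915,-.1275,.242],-9)
im,d,p,T=cam('wrist'); cv2.imwrite('pics/w2.png',im); np.savez('w2.npz',im=im,d=d,T=T)
g=cv2.cvtColor(im,cv2.COLOR_BGR2GRAY)
for r in ctrl.masks_of('wrist','stand_bar')[:4]:
    m=r['region']&(d>0); v,u=np.nonzero(m); P=pts(p,T,d,np.c_[u,v]); print(r['score'],r['at'],u.min(),u.max(),v.min(),v.max())
    t=P[P[:,2]>P[:,2].max()-.006]; 
    rr=cv2.minAreaRect((t[:,:2]*1000).astype(np.float32)); print(P.max(0).round(4),len(t),np.round(rr[0],1),np.round(rr[1],1),round(rr[2],1),np.median(t,0).round(4))
```

```text
t 3.5 pos [ 0.4919 -0.1266  0.2424] yaw -8.82 F [-0.7 -0.   0.7] tau [ 0.04 -0.01  0.01] op 0.999 | travel [-0.0007  0.0012 -0.0032] rot [0.    0.006 0.001] q6 -1.87
0.81 [316.6, 188.3] 309 325 144 231
[ 0.5717 -0.1134  0.0907] 1312 [ 490.7 -128.2] [16.  89.9] 81.4 [ 0.4872 -0.1278  0.088 ]
0.78 [409.4, 150.2] 392 429 126 178
[0.5094 0.0139 0.0575] 585 [474.4 -20.7] [62.5 11.8] 25.3 [ 0.4734 -0.0217  0.0552]
0.71 [171.0, 187.4] 90 226 148 238
[ 0.5622 -0.2265  0.1117] 2615 [ 467.4 -279.8] [122.8  23.8] 47.7 [ 0.464  -0.2809  0.1087]
0.31 [302.3, 335.2] 281 322 322 349
[ 0.7579 -0.1306  0.2906] 1 [ 481.5 -130.6] [0. 0.] 0.0 [ 0.4815 -0.1306  0.2906]
```

View pics/w2.png

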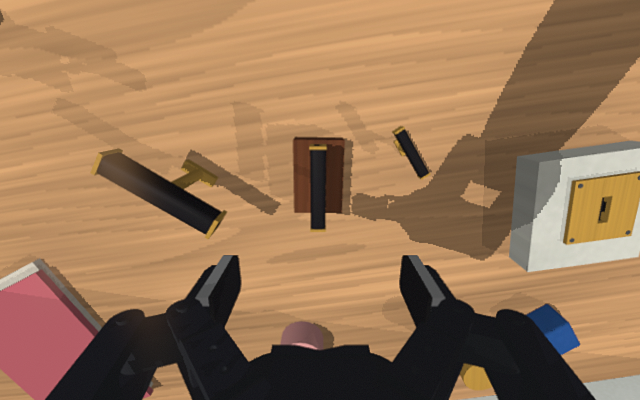

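>>> arm_command(steps=[{"hand": 1,"travel": [-0.003,0.19,-0.004],"rotation": [0,0,0]},{"hand": 1,"travel": [0,0.19,0],"rotation": [0,0,0]},{"hand": 1,"travel": [0,0.1,0],"rotation": [0,0,0]},{"hand": 1,"travel": [0,0,0],"rotation": [0,0,0]}])

```text
time: 4.1
eef_pos: [0.4934, -0.1249, 0.0967]
tcp_rot: [0.706, -0.049, 0.053, -0.705]
contact_force: [0.5, -0.4, 0.4]
opening: 1.0
```

```bash
python3 -c "
from h import *
go([.491,-.1278,.084],-8.8)"
```

```text
t 4.1 pos [ 0.4934 -0.1249  0.0967] yaw -8.25 F [ 0.5 -0.4  0.4] tau [ 0.01  0.   -0.03] op 1.0 | travel [-0.0068  0.0423 -0.0107] rot [0.003 0.018 0.01 ] q6 -1.87
```

>>> arm_command(steps=[{"hand": 1,"travel": [-0.007,0.042,-0.011],"rotation": [0.003,0.018,0.01]},{"hand": 1,"travel": [0,0,0],"rotation": [0,0,0]}])

```text
time: 4.35
eef_pos: [0.4925, -0.128, 0.0857]
tcp_rot: [0.705, -0.052, 0.055, -0.705]
contact_force: [0.8, 0.3, -0.3]
opening: 0.995
```

```bash
python3 -c "
from h import *
go([.491,-.1278,.084],-8.8)"
```

```text
t 4.35 pos [ 0.4925 -0.128   0.0857] yaw -8.7 F [ 0.8  0.3 -0.3] tau [-0.05  0.02  0.04] op 0.995 | travel [-0.005   0.0057  0.0001] rot [0.002 0.003 0.006] q6 -1.87
```

>>> arm_command(steps=[{"hand": 1,"travel": [-0.005,0.006,0],"rotation": [0.002,0.003,0.006]},{"hand": 0.25,"travel": [0,0,0],"rotation": [0,0,0]},{"hand": 0.25,"travel": [0,0,0],"rotation": [0,0,0]},{"hand": 0,"travel": [0,0,0],"rotation": [0,0,0]},{"hand": 0,"travel": [0,0,0],"rotation": [0,0,0]},{"hand": 0,"travel": [0,0,0],"rotation": [0,0,0]},{"hand": 0,"travel": [0,0,0],"rotation": [0,0,0]}], grip_force=60)

```text
time: 5.22
eef_pos: [0.4933, -0.129, 0.0875]
tcp_rot: [0.706, -0.052, 0.057, -0.704]
contact_force: [-0.3, 1.1, -0.1]
opening: 0.174
```

Run:
```python
from h import *
go([.491,-.1278,.084],-8.8)
im,d,p,T=cam('wrist'); cv2.imwrite('pics/w3.png',im)
im,d,p,T=cam('top'); cv2.imwrite('pics/t3.png',im[200:320,300:480])
```

```text
t 5.22 pos [ 0.4933 -0.129   0.0875] yaw -8.8 F [-0.3  1.1 -0.1] tau [-0.04  0.04  0.02] op 0.174 | travel [-0.0081  0.0115  0.0029] rot [0.003 0.    0.013] q6 -1.87
```

View pics/w3.png

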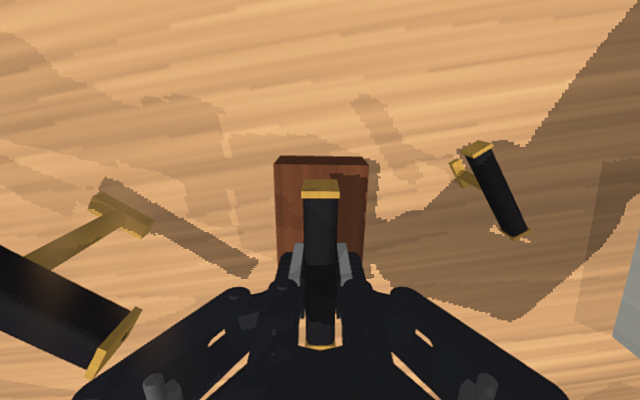

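>>> arm_command(steps=[{"hand": 0,"travel": [0,-0.035,0],"rotation": [0,0,0]},{"hand": 0,"travel": [0,-0.035,0],"rotation": [0,0,0]},{"hand": 0,"travel": [0,-0.035,0],"rotation": [0,0,0]},{"hand": 0,"travel": [0,-0.07,0],"rotation": [0,0,0]},{"hand": 0,"travel": [0,-0.07,0],"rotation": [0,0,0]},{"hand": 0,"travel": [0,-0.05,0],"rotation": [0,0,0]},{"hand": 0,"travel": [0,0,0],"rotation": [0,0,0]}])

```text
time: 6.2
eef_pos: [0.4923, -0.1285, 0.1816]
tcp_rot: [0.706, -0.052, 0.057, -0.704]
contact_force: [0.7, 0.2, -1.3]
opening: 0.169
```

Run:
```python
from h import *
go([.5805,.213,.165],-.6)
im,d,p,T=cam('wrist'); cv2.imwrite('pics/w4.png',im)
im,d,p,T=cam('scene'); cv2.imwrite('pics/s4.png',im)
```

```text
t 6.2 pos [ 0.4923 -0.1285  0.1816] yaw -8.79 F [ 0.7  0.2 -1.3] tau [ 0.01  0.02 -0.  ] op 0.169 | travel [0.1162 0.0538 1.1701] rot [ 0.005 -0.273  0.014] q6 -1.87
```

View pics/s4.png

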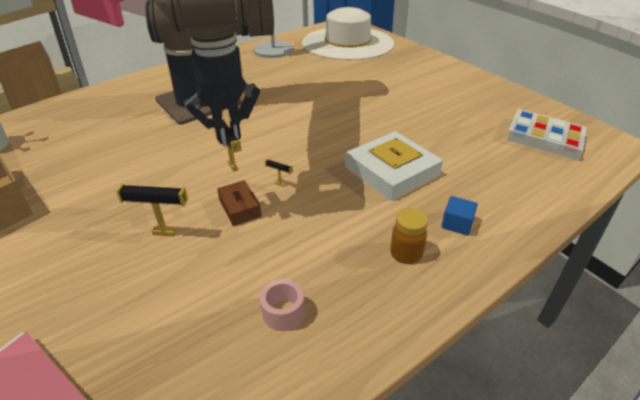

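View pics/w4.png

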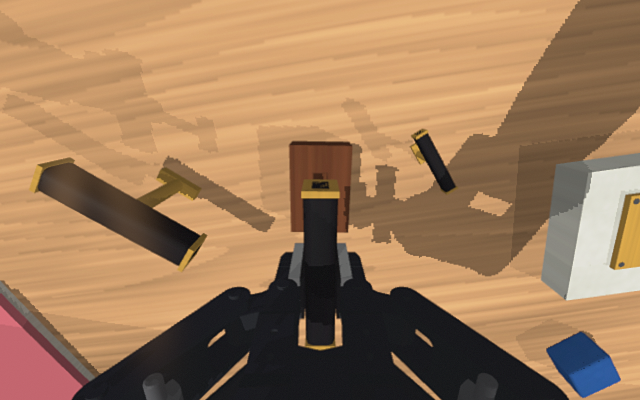

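```bash
python3 - <<'E'
from h import *
im,d,p,T=cam('wrist'); s=ctrl.get_state(); Tc=np.array(p['tool_from_camera'])
for r in ctrl.masks_of('wrist','stand_bar')[:3]:
    m=r['region']&(d>0); v,u=np.nonzero(m); print(round(r['score'],2),r['at'],u.min(),u.max(),v.min(),v.max())
    P=pts(p,Tc,d,np.c_[u,v]); 
    print(np.percentile(P,[1,5,50,95,99],axis=0).round(4))
for v in range(175,360,5): print(v,im[v,320],d[v,320].round(3),pts(p,Tc,d,[[320,v]])[0].round(4))
E
python3 - <<'E'
import cv2
im=cv2.imread('pics/w4.png'); cv2.imwrite('pics/w4c.png',cv2.resize(im[165:360,270:370],None,fx=4,fy=3,interpolation=cv2.INTER_CUBIC))
E
```

```text
0.94 [317.2, 257.0] 301 338 178 349
[[-0.0474 -0.0024 -0.0072]
 [-0.0472 -0.0019 -0.0063]
 [-0.0135 -0.0006  0.0009]
 [ 0.0366  0.0075  0.0079]
 [ 0.0407  0.0198  0.0088]]
0.82 [124.8, 208.9] 27 204 159 274
[[-0.0427  0.0695 -0.2069]
 [-0.0376  0.0701 -0.197 ]
 [-0.0059  0.074  -0.1507]
 [ 0.0259  0.1688 -0.1052]
 [ 0.0354  0.1785 -0.0985]]
0.71 [429.2, 161.4] 410 458 131 195
[[-0.0608  0.1223  0.0828]
 [-0.0581  0.123   0.0857]
 [-0.0353  0.1245  0.1009]
 [-0.0103  0.1735  0.119 ]
 [-0.0065  0.1756  0.1233]]
175 [31 44 75] 0.296 [-0.0133  0.1708  0.0012]
180 [ 40  85 109] 0.139 [-0.0471  0.0174  0.001 ]
185 [ 41  87 110] 0.129 [-0.0474  0.007   0.001 ]
190 [ 40  86 110] 0.123 [-0.0471 -0.      0.001 ]
195 [ 72 159 207] 0.123 [-0.0451 -0.0011  0.001 ]
200 [34 30 31] 0.123 [-0.0428 -0.0012  0.001 ]
205 [35 34 36] 0.123 [-0.0409 -0.0023  0.001 ]
210 [36 35 37] 0.124 [-0.0382 -0.0014  0.001 ]
215 [36 34 35] 0.126 [-0.0356 -0.0009  0.001 ]
220 [34 32 32] 0.126 [-0.0333 -0.0011  0.001 ]
225 [31 31 31] 0.125 [-0.0317 -0.0031  0.001 ]
230 [32 31 31] 0.128 [-0.0283 -0.0008  0.001 ]
235 [31 3
[... 458 characters left out ...]

285 [19 20 18] 0.138 [ 0.0014 -0.0008  0.0009]
290 [18 16 17] 0.139 [ 0.0047 -0.0003  0.0009]
295 [22 22 22] 0.14 [ 0.0077 -0.0003  0.0009]
300 [21 20 19] 0.14 [ 0.0099 -0.0012  0.0009]
305 [21 18 19] 0.141 [ 0.0133 -0.0008  0.0009]
310 [23 20 21] 0.143 [ 0.0167 -0.0005  0.0009]
315 [22 19 20] 0.144 [ 0.0197 -0.0006  0.0009]
320 [23 20 22] 0.142 [ 0.0213 -0.0024  0.0009]
325 [33 31 32] 0.145 [ 0.0258 -0.001   0.0009]
330 [32 30 31] 0.147 [ 0.0295 -0.0006  0.0009]
335 [35 34 34] 0.148 [ 0.0332 -0.0002  0.0009]
340 [34 30 32] 0.149 [ 0.0364 -0.0004  0.0009]
345 [37 66 85] 0.151 [0.0406 0.0003 0.0009]
350 [38 68 87] 0.087 [-0.0097 -0.0503  0.0009]
355 [28 26 24] 0.085 [-0.0102 -0.0526  0.0009]
```

View pics/w4c.png

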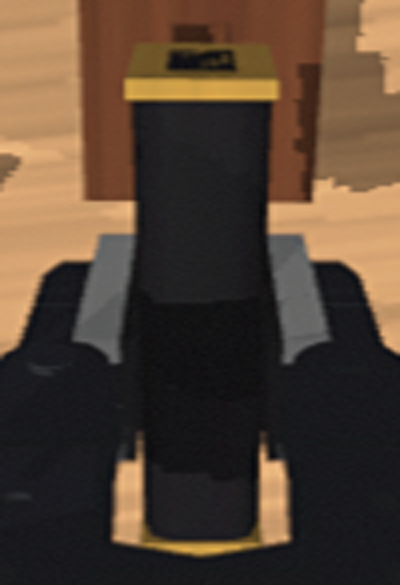

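>>> arm_command(steps=[{"hand": 0,"travel": [0.0175,0,0.165],"rotation": [0,0,0]},{"hand": 0,"travel": [0.0175,0,0.165],"rotation": [0,0,0]},{"hand": 0,"travel": [0.0175,0,0.165],"rotation": [0,0,0]},{"hand": 0,"travel": [0.0175,0,0.165],"rotation": [0,0,0]},{"hand": 0,"travel": [0.0175,0,0.165],"rotation": [0,0,0]},{"hand": 0,"travel": [0.0175,0,0.165],"rotation": [0,0,0]},{"hand": 0,"travel": [0.017,0,0.1],"rotation": [0.005,-0.27,0.014]},{"hand": 0,"travel": [0,0,0],"rotation": [0,0,0]}])

```text
time: 7.4
eef_pos: [0.5766, 0.1984, 0.1687]
tcp_rot: [-0.706, 0.011, 0.003, 0.708]
contact_force: [-0.7, -0.4, -1.1]
opening: 0.171
```

Run:
```python
from h import *
go([.5822,.213,.145],-.6)
```

```text
t 7.4 pos [0.5766 0.1984 0.1687] yaw -0.68 F [-0.7 -0.4 -1.1] tau [-0.01 -0.04 -0.02] op 0.171 | travel [0.0198 0.0789 0.0486] rot [-0.004 -0.003 -0.038] q6 -1.4
```

>>> arm_command(steps=[{"hand": 0,"travel": [0.0198,0.05,0.0486],"rotation": [-0.004,-0.003,-0.038]},{"hand": 0,"travel": [0,0,0],"rotation": [0,0,0]}])

```text
time: 7.65
eef_pos: [0.5812, 0.2119, 0.1511]
tcp_rot: [0.708, -0.006, 0.003, -0.706]
contact_force: [1.1, -0.6, -1.8]
opening: 0.177
```

Run:
```python
from h import *
go([.5822,.213,.145],-.6)
im,d,p,T=cam('wrist'); cv2.imwrite('pics/w5.png',im)
im,d,p,T=cam('scene'); cv2.imwrite('pics/s5.png',cv2.resize(im[60:210,300:480],None,fx=4,fy=4,interpolation=cv2.INTER_CUBIC))
```

```text
t 7.65 pos [0.5812 0.2119 0.1511] yaw -0.72 F [ 1.1 -0.6 -1.8] tau [-0.05  0.02 -0.02] op 0.177 | travel [0.0035 0.0203 0.0037] rot [ 0.004 -0.004 -0.007] q6 -1.37
```

View pics/w5.png

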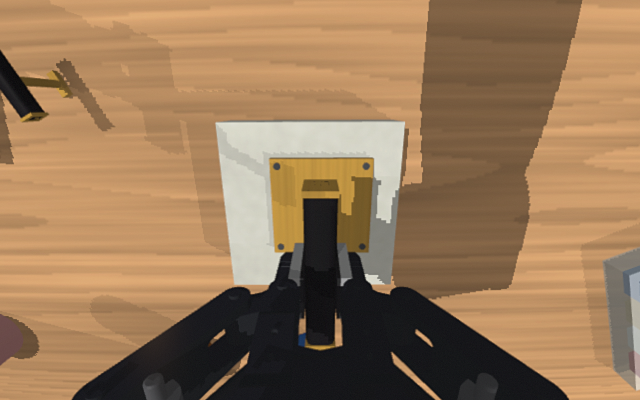

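View pics/s5.png

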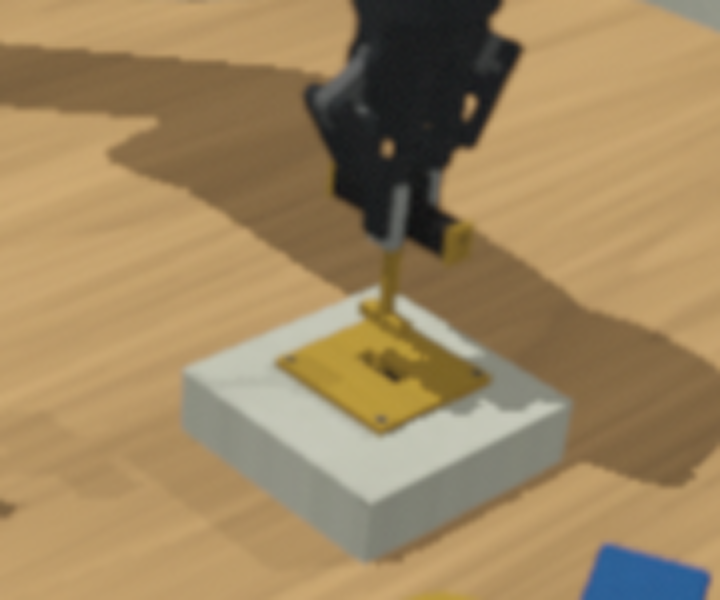

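>>> arm_command(steps=[{"hand": 0,"travel": [0.0035,0.045,0.0037],"rotation": [0.004,-0.004,-0.007]},{"hand": 0,"travel": [0,0.01,0],"rotation": [0,0,0]},{"hand": 0,"travel": [0,0,0],"rotation": [0,0,0]}])

```text
time: 8.12
eef_pos: [0.5839, 0.2105, 0.1365]
tcp_rot: [-0.707, 0.003, -0.007, 0.707]
contact_force: [-0.6, -0.4, -1.8]
opening: 0.173
```

Run:
```python
from h import *
go([.5822,.213,.13],-.6)
im,d,p,T=cam('wrist'); cv2.imwrite('pics/w6.png',im)
cv2.imwrite('pics/w6c.png',cv2.resize(im[110:310,200:420],None,fx=3.6,fy=3,interpolation=cv2.INTER_CUBIC))
```

```text
t 8.12 pos [0.5839 0.2105 0.1365] yaw -0.81 F [-0.6 -0.4 -1.8] tau [-0.03 -0.06 -0.04] op 0.173 | travel [-0.006   0.0215  0.0082] rot [-0.001 -0.007  0.008] q6 -1.37
```

View pics/w6c.png

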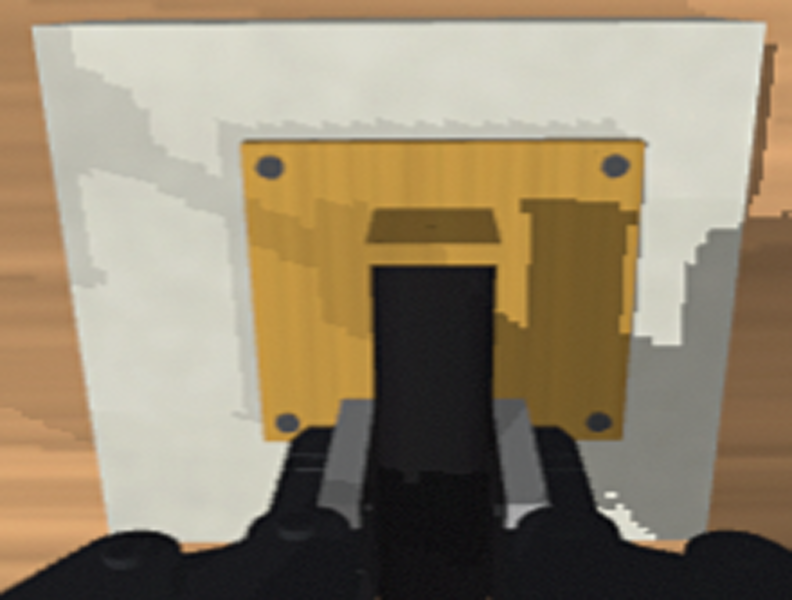

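Run:
```python
from h import *
p=ctrl.camera_params('wrist'); Tc=np.array(p['tool_from_camera'])
for i in range(3):
    s=ctrl.get_state(); print(s['eef_pos'].round(4))
im,d,p,T=cam('wrist'); s=ctrl.get_state(); print(s['eef_pos'].round(4))
Q=onplane(p,T,[[267.3,156.8],[378.8,156.8],[373,256.3],[273.4,256.3]],.046); print(Q.round(4),Q.mean(0).round(4))
M=R.from_quat(s['tcp_rot']).as_matrix(); print('plate centre in tool',(M.T@(Q.mean(0)-s['eef_pos'])).round(4))
print(R.from_matrix(M).as_rotvec().round(4), M.round(4))
```

```text
[0.5838 0.2105 0.1364]
[0.5838 0.2105 0.1364]
[0.5838 0.2105 0.1364]
[0.5839 0.2107 0.1367]
[[0.5375 0.173  0.046 ]
 [0.5387 0.2561 0.046 ]
 [0.6228 0.2557 0.046 ]
 [0.6215 0.1718 0.046 ]] [0.5802 0.2141 0.046 ]
plate centre in tool [-0.0042  0.0906  0.0033]
[-1.5704  0.0072 -0.0145] [[ 9.999e-01  4.600e-03  1.380e-02]
 [-1.380e-02  3.000e-04  9.999e-01]
 [ 4.600e-03 -1.000e+00  4.000e-04]]
```

>>> arm_command(steps=[{"hand": 0,"travel": [-0.005,0.01,0.009],"rotation": [0,-0.007,0.008]},{"hand": 0,"travel": [0,0.005,0],"rotation": [0,0,0]}])

```text
time: 8.48
eef_pos: [0.5828, 0.2137, 0.1326]
tcp_rot: [-0.707, 0.003, -0.004, 0.707]
contact_force: [-0.5, 0.5, -2.0]
opening: 0.173
```

Run:
```python
from h import *
go([.5824,.2133,.13],-.7)
```

```text
t 8.47 pos [0.5828 0.2137 0.1326] yaw -0.57 F [-0.5  0.5 -2. ] tau [-0.03  0.03 -0.02] op 0.173 | travel [-0.0012  0.0087 -0.0013] rot [-0.001  0.004  0.003] q6 -1.37
```

>>> arm_command(steps=[{"hand": 0,"travel": [-0.001,0.013,-0.001],"rotation": [0,0.004,0]},{"hand": 0,"travel": [0,0.01,0],"rotation": [0,0,0]}])

```text
time: 8.72
eef_pos: [0.5825, 0.2136, 0.1255]
tcp_rot: [-0.707, 0.004, -0.005, 0.707]
contact_force: [-0.2, -0.2, -1.1]
opening: 0.178
```

Run:
```python
from h import *
go([.5824,.2133,.12],-.7)
```

```text
t 8.72 pos [0.5825 0.2136 0.1255] yaw -0.67 F [-0.2 -0.2 -1.1] tau [-0.02 -0.03 -0.05] op 0.178 | travel [-0.0005  0.0184 -0.0009] rot [-0.001  0.001  0.004] q6 -1.37
```

>>> arm_command(steps=[{"hand": 0,"travel": [0,0.008,-0.001],"rotation": [0,0,0.003]},{"hand": 0,"travel": [0,0.006,0],"rotation": [0,0,0]}])

```text
time: 8.98
eef_pos: [0.5824, 0.2132, 0.1207]
tcp_rot: [-0.707, 0.004, -0.004, 0.707]
contact_force: [0.7, 1.1, -1.9]
opening: 0.175
```

Run:
```python
from h import *
go([.5824,.2133,.115],-.7)
```

```text
t 8.97 pos [0.5824 0.2132 0.1207] yaw -0.67 F [ 0.7  1.1 -1.9] tau [ 0.   -0.03  0.07] op 0.175 | travel [-0.0001  0.019   0.0002] rot [-0.001  0.001 -0.001] q6 -1.37
```

>>> arm_command(steps=[{"hand": 0,"travel": [0,0.01,0],"rotation": [0,0,0]},{"hand": 0,"travel": [0,0.008,0],"rotation": [0,0,0]}])

```text
time: 9.22
eef_pos: [0.5825, 0.2132, 0.115]
tcp_rot: [-0.707, 0.004, -0.004, 0.707]
contact_force: [1.1, 0.0, -2.1]
opening: 0.171
```

Run:
```python
from h import *
go([.5824,.2133,.1055],-.7)
im,d,p,T=cam('scene'); cv2.imwrite('pics/s7.png',cv2.resize(im[60:210,300:480],None,fx=4,fy=4,interpolation=cv2.INTER_CUBIC))
```

```text
t 9.22 pos [0.5825 0.2132 0.115 ] yaw -0.68 F [ 1.1  0.  -2.1] tau [-0.02 -0.03 -0.  ] op 0.171 | travel [-0.0003  0.0317  0.0003] rot [-0.001  0.001 -0.   ] q6 -1.37
```

View pics/s7.png

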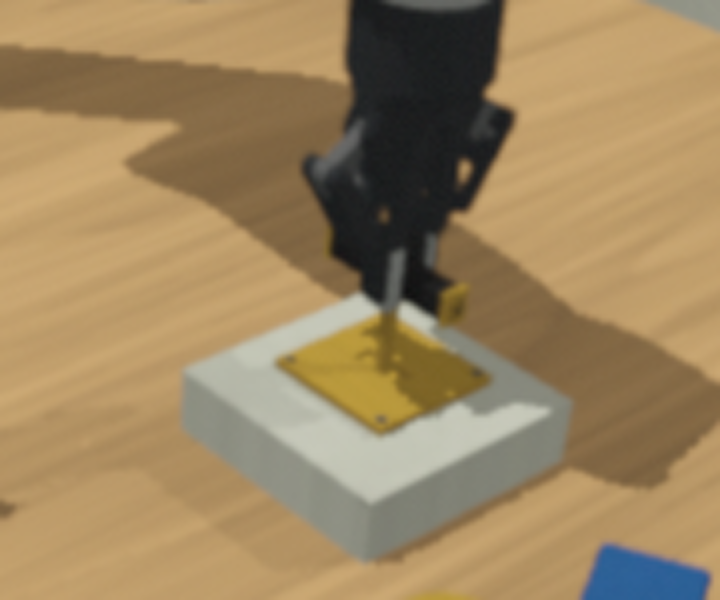

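The foot is in the slot (stem enters the plate at about (385,365)); next it goes down onto the spring.

>>> arm_command(steps=[{"hand": 0,"travel": [0,0.01,0],"rotation": [0,0,0]},{"hand": 0,"travel": [0,0.008,0],"rotation": [0,0,0]},{"hand": 0,"travel": [0,0.004,0],"rotation": [0,0,0]}])

```text
time: 9.65
eef_pos: [0.583, 0.2134, 0.1097]
tcp_rot: [-0.707, 0.004, -0.004, 0.707]
contact_force: [-1.8, 0.1, 2.6]
opening: 0.172
```

Run:
```python
from h import *
go([.5824,.2133,.1055],-.7)
```

```text
t 9.65 pos [0.583  0.2134 0.1097] yaw -0.67 F [-1.8  0.1  2.6] tau [-0.07  0.39 -0.04] op 0.172 | travel [-0.0019  0.0141 -0.0003] rot [-0.001  0.001  0.001] q6 -1.37
```

>>> arm_command(steps=[{"hand": 0,"travel": [-0.002,0.009,0],"rotation": [0,0,0]},{"hand": 0,"travel": [0,0.006,0],"rotation": [0,0,0]},{"hand": 0,"travel": [0,0.003,0],"rotation": [0,0,0]}])

```text
time: 10.02
eef_pos: [0.583, 0.2134, 0.1058]
tcp_rot: [-0.707, 0.004, -0.005, 0.707]
contact_force: [-2.2, -1.0, 4.6]
opening: 0.175
```

Run:
```python
from h import *
go([.5824,.2133,.1055],-.7)
im,d,p,T=cam('wrist'); Tc=np.array(p['tool_from_camera'])
print(pts(p,Tc,d,[[320,v] for v in range(205,340,5)])[:,1].mean())
```

```text
t 10.03 pos [0.583  0.2134 0.1058] yaw -0.67 F [-2.2 -1.   4.6] tau [-0.17  0.5  -0.02] op 0.175 | travel [-0.0019  0.0011 -0.0005] rot [-0.001  0.001  0.003] q6 -1.37
-0.0010819291693137548
```

>>> arm_command(steps=[{"hand": 0,"travel": [-0.002,0.004,0],"rotation": [0,0,0]},{"hand": 0,"travel": [-0.001,0.002,0],"rotation": [0,0,0]}])

```text
time: 10.32
eef_pos: [0.5827, 0.2135, 0.1052]
tcp_rot: [-0.707, 0.003, -0.005, 0.707]
contact_force: [-3.2, -0.3, 6.2]
opening: 0.179
```

Run:
```python
from h import *
go([.5824,.2133,.1047],-.7)
```

```text
t 10.32 pos [0.5827 0.2135 0.1052] yaw -0.66 F [-3.2 -0.3  6.2] tau [-0.16  0.43 -0.02] op 0.179 | travel [-0.0012  0.0015 -0.0007] rot [-0.001  0.001  0.006] q6 -1.37
```

>>> arm_command(steps=[{"hand": 0,"travel": [-0.002,0.003,0],"rotation": [0,0,0]},{"hand": 0,"travel": [-0.001,0.001,0],"rotation": [0,0.15,0]},{"hand": 0,"travel": [0,0.001,-0.001],"rotation": [0,0.2,0]}])

```text
time: 10.7
eef_pos: [0.5838, 0.2135, 0.106]
tcp_rot: [-0.703, 0.068, -0.073, 0.704]
contact_force: [-0.2, -0.7, 5.0]
opening: 0.173
```

```bash
cat >> h.py <<'E'
def tgt(yaw,z=.1047,C=(.5803,.2133),r=.0022):
    a=np.radians(yaw); go([C[0]+r*np.cos(a),C[1]+r*np.sin(a),z],yaw)
E
python3 - <<'E'
from h import *
tgt(-30)
E
```

```text
t 10.7 pos [0.5838 0.2135 0.106 ] yaw -11.45 F [-0.2 -0.7  5. ] tau [-0.07  0.3  -0.03] op 0.173 | travel [-0.0043  0.0043 -0.0052] rot [-0.008  0.618  0.014] q6 -1.18
```

>>> arm_command(steps=[{"hand": 0,"travel": [-0.004,0.006,-0.003],"rotation": [-0.004,0.1,0.01]},{"hand": 0,"travel": [-0.002,0.003,-0.001],"rotation": [0,0.25,0]}])

```text
time: 10.95
eef_pos: [0.5843, 0.2131, 0.1055]
tcp_rot: [-0.692, 0.133, -0.14, 0.695]
contact_force: [-0.8, -0.4, 4.8]
opening: 0.178
```

Run:
```python
from h import *
tgt(-40)
```

```text
t 10.95 pos [0.5843 0.2131 0.1055] yaw -22.29 F [-0.8 -0.4  4.8] tau [-0.16  0.15 -0.03] op 0.178 | travel [-0.0056  0.0027 -0.0068] rot [-0.013  0.59   0.014] q6 -0.99
```

>>> arm_command(steps=[{"hand": 0,"travel": [-0.008,0.005,-0.005],"rotation": [-0.01,0,0.01]},{"hand": 0,"travel": [-0.001,0.003,-0.001],"rotation": [0,0.25,0]}])

```text
time: 11.2
eef_pos: [0.5845, 0.213, 0.1059]
tcp_rot: [-0.681, 0.179, -0.188, 0.684]
contact_force: [-0.3, -0.7, 5.1]
opening: 0.176
```

Run:
```python
from h import *
tgt(-50)
```

```text
t 11.2 pos [0.5845 0.213  0.1059] yaw -30.05 F [-0.3 -0.7  5.1] tau [-0.12  0.28  0.03] op 0.176 | travel [-0.0058  0.0038 -0.0088] rot [-0.017  0.665  0.018] q6 -0.86
```

>>> arm_command(steps=[{"hand": 0,"travel": [-0.007,0.005,-0.008],"rotation": [-0.015,0,0.015]},{"hand": 0,"travel": [0,0,0],"rotation": [0,0,0]}])

```text
time: 11.45
eef_pos: [0.5847, 0.2128, 0.1068]
tcp_rot: [-0.682, 0.18, -0.188, 0.684]
contact_force: [-1.4, 0.0, 3.9]
opening: 0.177
```

Run:
```python
from h import *
tgt(-30)
```

```text
t 11.45 pos [0.5847 0.2128 0.1068] yaw -30.13 F [-1.4  0.   3.9] tau [-0.04  0.29  0.01] op 0.177 | travel [-0.0062  0.0069 -0.0061] rot [-0.012 -0.004  0.018] q6 -0.86
```

>>> arm_command(steps=[{"hand": 0,"travel": [-0.011,0.011,-0.01],"rotation": [-0.012,0,0.018]},{"hand": 0,"travel": [-0.004,0.004,-0.003],"rotation": [-0.005,0,0.005]}])

```text
time: 11.7
eef_pos: [0.583, 0.2124, 0.1049]
tcp_rot: [-0.682, 0.181, -0.187, 0.684]
contact_force: [1.9, 0.1, 5.4]
opening: 0.179
```

Run:
```python
from h import *
tgt(-30)
```

```text
t 11.7 pos [0.583  0.2124 0.1049] yaw -30.12 F [1.9 0.1 5.4] tau [ 0.05 -0.23  0.04] op 0.179 | travel [-0.0019  0.0007 -0.0018] rot [-0.011 -0.004  0.014] q6 -0.86
```

>>> arm_command(steps=[{"hand": 0,"travel": [-0.004,0.005,-0.005],"rotation": [-0.006,0.3,0.008]},{"hand": 0,"travel": [-0.003,0.005,-0.005],"rotation": [-0.005,0.3,0.005]}])

```text
time: 11.95
eef_pos: [0.5821, 0.2113, 0.104]
tcp_rot: [-0.643, 0.289, -0.293, 0.646]
contact_force: [-0.4, 0.3, 6.2]
opening: 0.169
```

Run:
```python
from h import *
tgt(-48)
```

```text
t 11.95 pos [0.5821 0.2113 0.104 ] yaw -48.63 F [-0.4  0.3  6.2] tau [ 0.02 -0.16  0.05] op 0.169 | travel [-0.0015 -0.0022 -0.0001] rot [-0.013 -0.021  0.006] q6 -0.54
```

>>> arm_command(steps=[{"hand": 0,"travel": [-0.003,0.002,-0.004],"rotation": [-0.008,0.3,0.005]},{"hand": 0,"travel": [-0.002,0.003,-0.005],"rotation": [-0.004,0.3,0.003]}])

```text
time: 12.2
eef_pos: [0.5813, 0.211, 0.1045]
tcp_rot: [-0.587, 0.39, -0.393, 0.591]
contact_force: [1.3, -0.3, 6.8]
opening: 0.178
```

Run:
```python
from h import *
tgt(-67)
```

```text
t 12.2 pos [0.5813 0.211  0.1045] yaw -67.2 F [ 1.3 -0.3  6.8] tau [-0.01 -0.12  0.02] op 0.178 | travel [-0.0009 -0.0007 -0.0001] rot [-0.013 -0.007  0.   ] q6 -0.22
```

Turning works; the last 23°.

>>> arm_command(steps=[{"hand": 0,"travel": [-0.002,0.003,-0.004],"rotation": [-0.008,0.3,0.003]},{"hand": 0,"travel": [-0.001,0.003,-0.005],"rotation": [-0.004,0.3,0]},{"hand": 0,"travel": [-0.001,0.003,-0.004],"rotation": [-0.004,0.17,0]}])

```text
time: 12.58
eef_pos: [0.5807, 0.2112, 0.1047]
tcp_rot: [0.493, -0.503, 0.506, -0.498]
contact_force: [-0.1, -1.5, 5.7]
opening: 0.175
```

Run:
```python
from h import *
tgt(-90.6)
im,d,p,T=cam('scene'); cv2.imwrite('pics/s8.png',cv2.resize(im[60:210,300:480],None,fx=4,fy=4,interpolation=cv2.INTER_CUBIC))
```

```text
t 12.57 pos [0.5807 0.2112 0.1047] yaw -91.04 F [-0.1 -1.5  5.7] tau [-0.16 -0.14  0.04] op 0.175 | travel [ 0.0003 -0.0001 -0.0014] rot [-0.015 -0.015 -0.005] q6 0.2
```

View pics/s8.png

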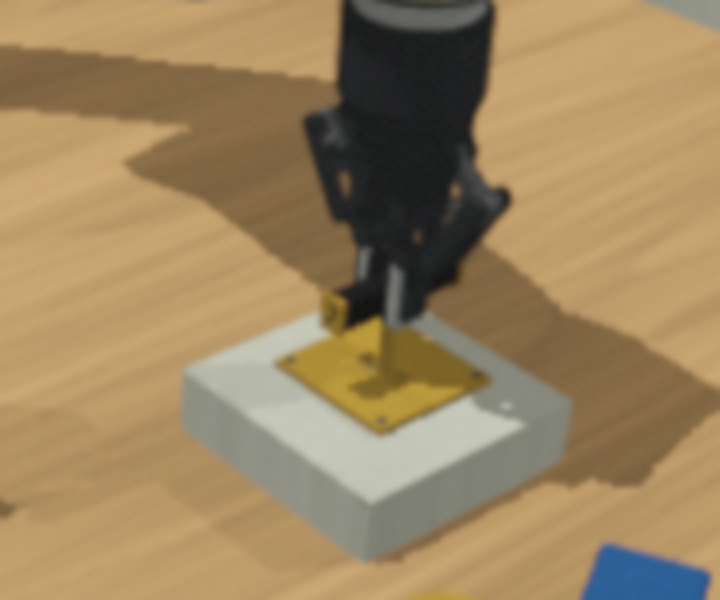

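>>> arm_command(steps=[{"hand": 0,"travel": [0,-0.005,-0.005],"rotation": [-0.01,-0.015,-0.003]},{"hand": 0,"travel": [0,-0.003,-0.004],"rotation": [-0.004,0,0]}])

```text
time: 12.88
eef_pos: [0.5802, 0.2112, 0.1084]
tcp_rot: [0.495, -0.501, 0.504, -0.499]
contact_force: [1.2, -0.2, 3.7]
opening: 0.172
```

Run:
```python
from h import *
tgt(-90.6,.111)
```

```text
t 12.88 pos [0.5802 0.2112 0.1084] yaw -90.68 F [ 1.2 -0.2  3.7] tau [-0.05 -0.38  0.01] op 0.172 | travel [ 0.0002 -0.0085  0.0005] rot [-0.014 -0.003 -0.003] q6 0.2
```

>>> arm_command(steps=[{"hand": 0,"travel": [0,-0.003,-0.003],"rotation": [-0.01,0,-0.003]},{"hand": 0,"travel": [0,-0.001,-0.003],"rotation": [-0.004,0,0]}])

```text
time: 13.12
eef_pos: [0.5791, 0.2111, 0.1098]
tcp_rot: [0.496, -0.502, 0.504, -0.498]
contact_force: [0.8, -0.2, 3.3]
opening: 0.171
```

Run:
```python
from h import *
tgt(-90.6,.111)
```

```text
t 13.12 pos [0.5791 0.2111 0.1098] yaw -90.68 F [ 0.8 -0.2  3.3] tau [ 0.02 -0.43  0.02] op 0.171 | travel [ 0.0001 -0.0039  0.0039] rot [-0.005 -0.003 -0.   ] q6 0.2
```

>>> arm_command(steps=[{"hand": 0,"travel": [0,-0.003,0.002],"rotation": [0,0,0]},{"hand": 0,"travel": [0,-0.001,-0.001],"rotation": [0,0,0]}])

```text
time: 13.38
eef_pos: [0.5788, 0.2111, 0.1103]
tcp_rot: [0.497, -0.503, 0.503, -0.497]
contact_force: [2.3, -0.3, 2.2]
opening: 0.173
```

Run:
```python
from h import *
tgt(-90.6,.111)
im,d,p,T=cam('wrist'); Tc=np.array(p['tool_from_camera'])
print(pts(p,Tc,d,[[320,v] for v in range(205,340,5)])[:,1].mean())
```

```text
t 13.38 pos [0.5788 0.2111 0.1103] yaw -90.67 F [ 2.3 -0.3  2.2] tau [ 0.03 -0.35  0.08] op 0.173 | travel [-0.0001 -0.0023  0.0048] rot [-0.002 -0.002  0.   ] q6 0.2
-0.0009362820912726219
```

>>> arm_command(steps=[{"hand": 0,"travel": [0,-0.003,0.004],"rotation": [0,0,0]},{"hand": 0,"travel": [0,-0.002,-0.001],"rotation": [0,0,0]}])

```text
time: 13.68
eef_pos: [0.5789, 0.2111, 0.111]
tcp_rot: [-0.498, 0.503, -0.503, 0.497]
contact_force: [1.4, -0.1, 1.1]
opening: 0.169
```

Run:
```python
from h import *
tgt(-90.6,.111)
```

```text
t 13.68 pos [0.5789 0.2111 0.111 ] yaw -90.67 F [ 1.4 -0.1  1.1] tau [ 0.05 -0.56 -0.05] op 0.169 | travel [-0.0002  0.      0.0047] rot [ 0.003 -0.002  0.001] q6 0.2
```

>>> arm_command(steps=[{"hand": 0,"travel": [0,-0.001,0.004],"rotation": [0,0,0]},{"hand": 0,"travel": [0,-0.001,0.002],"rotation": [0,0,0]}])

```text
time: 13.92
eef_pos: [0.5797, 0.211, 0.1109]
tcp_rot: [-0.498, 0.504, -0.502, 0.496]
contact_force: [1.1, -0.7, 2.4]
opening: 0.173
```

Run:
```python
from h import *
tgt(-90.6,.111)
```

```text
t 13.93 pos [0.5797 0.211  0.1109] yaw -90.68 F [ 1.1 -0.7  2.4] tau [ 0.06 -0.01 -0.  ] op 0.173 | travel [-0.0003 -0.0004  0.0019] rot [ 0.009 -0.003  0.001] q6 0.2
```

>>> arm_command(steps=[{"hand": 0.25,"travel": [0,0,0],"rotation": [0,0,0]},{"hand": 0.5,"travel": [0,0,0],"rotation": [0,0,0]},{"hand": 0.8,"travel": [0,0,0],"rotation": [0,0,0]},{"hand": 0.8,"travel": [0,0,0],"rotation": [0,0,0]}])

```text
time: 14.42
eef_pos: [0.5773, 0.2106, 0.1084]
tcp_rot: [-0.5, 0.505, -0.501, 0.494]
contact_force: [0.3, -0.8, -0.4]
opening: 0.799
```

Run:
```python
from h import *
tgt(-90.6,.2)
im,d,p,T=cam('scene'); cv2.imwrite('pics/s9.png',cv2.resize(im[60:210,300:480],None,fx=4,fy=4,interpolation=cv2.INTER_CUBIC))
```

```text
t 14.43 pos [0.5773 0.2106 0.1084] yaw -90.68 F [ 0.3 -0.8 -0.4] tau [-0.01 -0.01 -0.01] op 0.799 | travel [-0.0012 -0.3056  0.0063] rot [ 0.022 -0.003  0.004] q6 0.2
```

View pics/s9.png

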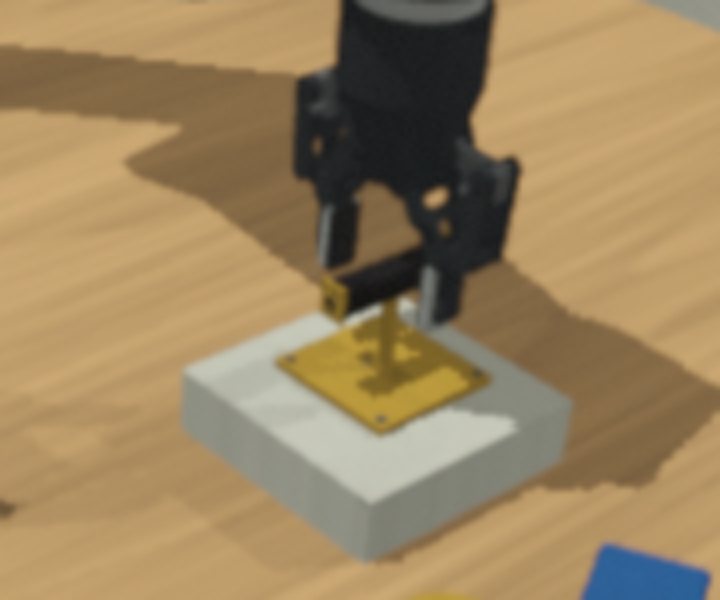

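Released; the stand stays upright. Retreat straight up.

>>> arm_command(steps=[{"hand": 0.8,"travel": [0,-0.1,0.01],"rotation": [0.01,0,0]},{"hand": 0.8,"travel": [0,-0.15,0],"rotation": [0,0,0]},{"hand": 0.8,"travel": [0,-0.15,0],"rotation": [0,0,0]},{"hand": 0.8,"travel": [0,-0.05,0],"rotation": [0,0,0]},{"hand": 0.8,"travel": [0,0,0],"rotation": [0,0,0]},{"hand": 0.8,"travel": [0,0,0],"rotation": [0,0,0]}])

```text
time: 15.22
eef_pos: [0.5794, 0.2103, 0.2422]
tcp_rot: [-0.501, 0.506, -0.5, 0.493]
contact_force: [-0.5, -0.3, -0.7]
opening: 0.799
```

Run:
```python
from h import *
tgt(-90.6,.2)
for c in('wrist','top','scene'):
    im,d,p,T=cam(c); cv2.imwrite(f'pics/f_{c}.png',im)
    for r in ctrl.masks_of(c,'stand_bar')[:4]:
        m=r['region']&(d>0); v,u=np.nonzero(m); P=pts(p,T,d,np.c_[u,v])
        t=P[P[:,2]>np.percentile(P[:,2],95)-.008]; rr=cv2.minAreaRect((t[:,:2]*1000).astype(np.float32))
        print(c,round(r['score'],2),r['at'],'z',np.percentile(P[:,2],[5,50,90,97]).round(4),np.round(rr[0],1),np.round(rr[1],1),round(rr[2],1))
        if abs(np.median(P[:,1])-.21)<.03:
            q=t-t.mean(0); w,_,_,_=np.linalg.lstsq(np.c_[q[:,:2],np.ones(len(q))],q[:,2],rcond=None); print('top slope',w)
    if c=='scene': cv2.imwrite('pics/f_sc.png',cv2.resize(im[60:210,300:480],None,fx=4,fy=4,interpolation=cv2.INTER_CUBIC))
    for t in ['jar_mid','tape_mid','ringbox_mid']:
        if c=='top':
            r=ctrl.masks_of(c,t)[0]; print(t,r['score'],r['at'])
```

```text
t 15.22 pos [0.5794 0.2103 0.2422] yaw -90.69 F [-0.5 -0.3 -0.7] tau [ 0.02 -0.03 -0.01] op 0.799 | travel [-0.0032  0.1405  0.0048] rot [ 0.027 -0.003  0.007] q6 0.2
wrist 0.69 [256.5, 332.3] z [0.0029 0.0471 0.0553 0.0559] [529.7 100.7] [261.9  28. ] 70.6
wrist 0.65 [321.7, 189.8] z [0.1082 0.1118 0.1128 0.1132] [579.3 215.4] [90.  15.9] 88.8
top slope [ 5.73080866e-03 -3.83372514e-03  6.43783623e-17]
wrist 0.57 [335.2, 173.9] z [0.0391 0.0407 0.0464 0.0471] [584.5 205. ] [149.6 150.5] 89.3
top slope [-4.79704944e-03  3.84707648e-03 -3.89346965e-17]
top 0.97 [449.4, 270.7] z [0.0106 0.1082 0.1104 0.1112] [ 467.4 -280.6] [124.8  22.9] 47.0
top 0.93 [191.1, 209.3] z [0.1049 0.112  0.1138 0.1145] [580.9 212.8] [89.5 15.8] 88.8
top slope [ 6.40833994e-03 -3.91055505e-03 -8.77590061e-17]
top 0.53 [318.7, 262.9] z [-0.0005  0.055   0.0571  0.0579] [475.3 -21.7] [60.  10.9] 24.9
jar_mid 0.94 [280.1, 114.1]
tape_mid 0.64 [401.2, 121.7]
ringbox_mid 0.66 [222.1, 112.5]
scene 0.93 [393.7, 127.9] z [0.0588 0.1059 0.1133 0.1142] [580.6 213.8] [91.6 17.6] 89.5
top slope [-2.48639915e-01  1.45986639e-02 -4.45455228e-17]
scene 0.85 [157.0, 196.8] z [0.0092 0.0981 0.1093 0.1101] [ 468.7 -280.3] [122.3  23.5] 47.1
scene 0.59 [277.2, 167.1] z [0.0003 0.0483 0.0555 0.0565] [477.1 -20.4] [59.1 14.4] 23.6
```

View pics/f_wrist.png

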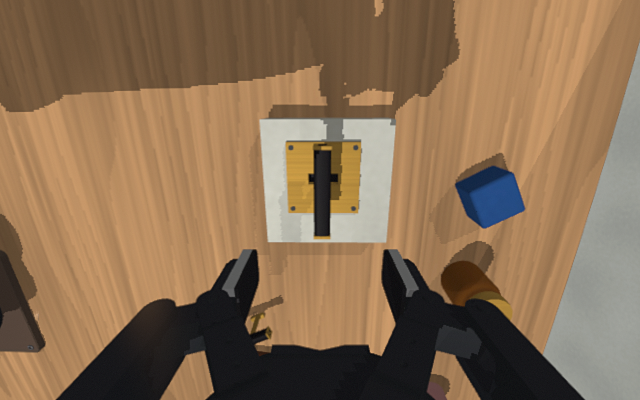

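View pics/f_sc.png

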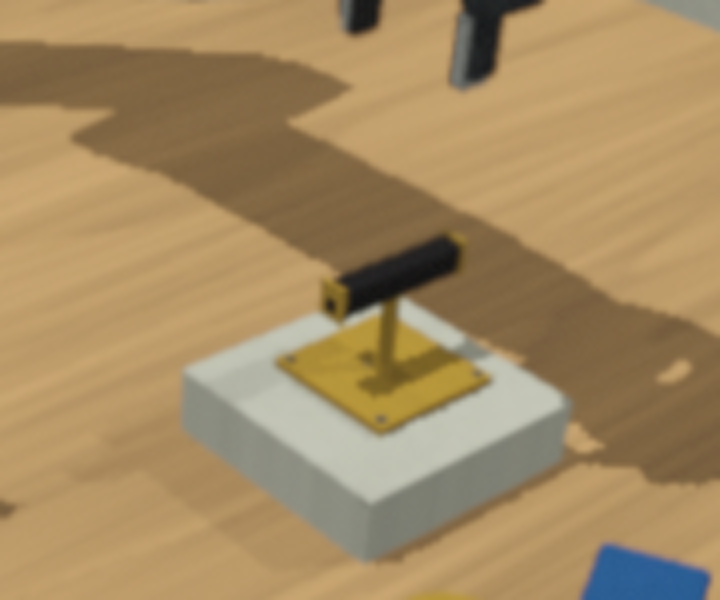

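```bash
python3 -c "
from plant import ctrl
print(ctrl.sign_off())"
```

```text
the job is handed in; nothing more can be done
None
```

I lifted the middle-sized stand (90 mm bar) out of the wooden rack and passed its foot down through the slot. I pressed it about 20 mm below the plate's top, turned it clockwise by about 90°, eased it up into the groove, let go and backed off upward. The job was handed in at about 16 s and no verdict was given.

**Last checks, all before handing in:**
- **Locked height:** the bar's top measured 0.112 m, exactly what a foot centred 10 mm below the plate's top gives.
- **Pose:** the bar lies at 88.8° (top and wrist cameras), against a slot along about −0.7°, so it is square to within about 1°. The top face is level to about 0.4°, so the stand is upright.
- **Slot position:** I measured it at about (0.580, 0.213). The bar's centre measured (0.579–0.581, 0.213–0.215).
- **Forces:** wrist-force readings between moves stayed under about 10 N.
- **Bystanders:** the jar, tape roll and ring box sit within a few pixels of where they started in the top view. I did not measure them in millimetres.

**What disagreed:**
- **Cameras:** the top and wrist cameras differed by up to 1.5 mm along y. I settled this by where the bar sat once gripped, and the foot went in first time.
- **Arm drift:** the arm crept about 1 to 1.5 mm per row, and midway through the turn the stand was about 2 mm off centre. I corrected this before finishing.
- **Depth:** the spring force put the foot about 1 to 2 mm shallower than the arm's position did, so I pressed a little deeper before turning.

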